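# Press the cork backing onto a tile coaster in a locking clamp

## Task

The tile coaster's new cork backing needs a firm squeeze: slide the coaster along the clamp's board until it lies flat and square against the fence, then push the long lever down until the clamp goes over centre and stays locked on the coaster by itself. Take the hand off and leave it locked for two seconds, then press the small release tab, rather than pull the lever up, to let the clamp spring open, leaving the coaster where it is against the fence. Be gentle with the tile, lean neither on the lever once it is down nor on the tab once it has let go and leave the other desk things alone.

Things in the scene. Friction and masses are not known exactly. Their poses are not given: they have to be found in the camera images.
- clamp: Locking clamp on a fixed plywood board 200 x 300 x 12 mm. Origin: middle of the bed, on the desk; x points to the fence, y to the post with the lever, z up. Board spans x -120..80, y -95..205, top z 12 mm. Post: two steel cheeks, x 2..38, y 50..110, top z 110. Open, the jaw arm (x 12..28) reaches from the post to y -7, z 87 and its rubber tip hangs 20 mm over the cork at x 20, y -2.
- fence (a point): Middle of the fence's face at bed level: x 50, y 0, z 12 mm in the clamp's frame, axes as the clamp's. The fence is an aluminium bar along y, 110 mm long, its face towards -x, top at z 23 mm. The coaster must be pushed flat against it.
- lever_pivot (a point): The lever's pivot: x 20, y 65, z 95 mm in the clamp's frame; axes as the clamp's. The lever swings in the plane x = 20 on the +y side. Its black grip, 22 mm wide, 16 thick, reaches 42 to 185 mm from the pivot. Open, it slopes up towards +y at about 47 degrees, plus or minus 13: a hidden adjusting screw shifts all its angles. More than 35 N on any part of the clamp overloads it.
- lever_press (a point): Point 70 mm out from the pivot (x 20, y 135, z 95 mm in the clamp's frame), fixed to the board: where the lever is well pressed straight down. It goes easily at first (2 N), resists up to 7 to 10 N, gives way to 0 N over centre, and 4 mm on meets a hard stop, its top face anywhere from z 78 to 113: find it by feel. Short of centre it springs back; beyond, it stays and grips with about 28 N.
- release_tab (a point): Top middle of the release tab, a 26 x 24 mm steel plate, moving with it; at rest at x -85, y 120, z 69 mm in the clamp's frame. It ends a steel seesaw bar along x, 14 mm wide, pivoted at x -12, z 65, whose other end lies under the lever's root. Pressed down 8 to 13 mm with 1 to 5 N it kicks the locked lever back over centre and the clamp springs open; it stops hard at 28 mm and springs back when let go.
- jaw: The steel jaw arm with its rubber tip. Origin: the arm's pivot at x 20, y 95, z 50 mm in the clamp's frame. Its axes equal the clamp's when open; closing turns it about its x axis by about 0.27 rad on the coaster (tip 25 mm down), hardly moving near the over-centre point, so that its pose does not show whether the clamp has locked.
- tile: White ceramic tile coaster lying face down on the board, 100 x 100 x 8 mm, with an 86 x 86 x 3 mm cork sheet on top (11 mm in all), 190 g, loose. Origin: middle of its underside; x and y along its sides. It starts 25 to 45 mm short of the fence and up to 7 degrees askew; home, its origin lies at x 0, z 12 mm in the clamp's frame. Sliding it takes about 1 to 2 N; pushing it with more than 25 N chips it.
- pencil_cup: Tall glass pencil cup, 74 mm wide, 115 mm tall (165 with pencils); bystander. Origin: middle of its foot.
- stapler: Green plastic stapler, 135 x 34 x 60 mm; bystander. Origin: middle of its underside, x along it.
- hole_punch: Stainless hole punch, 100 x 115 x 78 mm; bystander. Origin: middle of its underside.
- acrylic_box: Clear acrylic box 120 x 160 x 70 mm with a closed lid, empty; fixed bystander. Origin: middle of its underside.
There are look-alikes about, which are no part of the job. What is meant by the tile is not blue or green, and is the larger of those in its own colour.

How it is judged:
By the outcome, as a careful person would: the job done as asked, in the order asked, and still so for the second after the job is handed in, with the robot touching nothing.
It also fails if it takes over 58 s, if anything falls off the work surface, if the arm or the gripper's body presses on something with over 40 N, if the wrist force passes 120 N, or if a joint passes its speed limit or range.

## Robot

A 7-joint arm with a two-finger parallel gripper is mounted at the origin on the work surface. World frame = base frame: x ahead of the robot, y to its left, z up, the work surface at z = 0. Lengths are in m, angles in rad, forces in N, time in s.
With the tool pointing down it reaches from about 0.4 to 0.875 m from the base axis. Payload 19.3 kg.
Tool frame: the origin (TCP) lies midway between the tips of the shut fingers; the grasp point (between the pads) lies 19 mm behind it; z points along the fingers, y is the direction in which the jaws open and shut (so a half turn about z gives the same grasp; the last joint's range is limited). The gripper opens to 85 mm and grips with 20 to 120 N. Pads are 22 mm wide; open, the fingers measure 114 mm over their backs; the gripper's body (76 mm by 85 mm) begins 54 mm behind the grasp point. The pads swing forward as they close: fully open they stand 13 mm farther back than shut.
Start: joints at [-1.349, 0.521, -0.036, 1.599, 0.021, 1.021, -0.113], TCP at [0.18, 0.599, 0.231] pointing down, gripper open.
Joint ranges: [-2.91, 2.91], [-0.3, 2.13], [-1.5, 1.42], [0.17, 2.43], [-1.26, 4.41], [0.16, 1.93], [-2.52, 2.52]. Speed limits (rad/s): [1.89, 1.89, 2.39, 2.39, 3.01, 3.01, 3.01].

## Interface

Orientations are given as [roll, pitch, yaw] about the fixed x, y, z axes, in that order (R = Rz(yaw) Ry(pitch) Rx(roll)).
In Python, from workcell import telemetry, cams, workorder gives the robot as it stands. The module is installed in compiled form; this text tells all that it offers.
- The arm moves only by the tool apply_moves, never from a script. Its argument "steps" is a list of rows, each a list of 4 numbers: the shift along the tool's x, y, z in cm, then the turn about the tool's z in rad. A call has exactly 10 rows; each row is the pose to reach, as a shift and turn from the pose commanded when the call began, along the tool's axes at that moment; what a row does not reach only later rows make up. A row lasts 1/12 s, in which the tool goes at most 41.7 mm and 7.16 degrees, less where a joint would pass 70% of its speed; a pose out of reach is approached as far as the arm can. A call with a gripper value outside its range is refused whole. "claw" is the closure, from 0 (fully open) to 1 (shut), set as the call begins (left out, the last holds). The fingers move at their own pace and stop on an object; "force" is the grip in N (left out, the last holds). Time passes only in rows, so rows that repeat a pose let the fingers close, or fill a call up. It gives the time, the measured TCP pose, the force and the opening at its end, in the units of the state.
- telemetry.observe(): the state, without advancing time (a new reading comes with each control period).
- cams.grab_frame(name): name is "scene" or "top" or "wrist"; returns a dict with "color" (384x512x3 uint8, red, green, blue), "mtx" (3x3 intrinsics, pixels), "eye" and "orientation" of the camera in the world; the wrist camera has in their place "T_tool_cam" (4x4, takes a point from camera to tool coordinates, whose origin is the TCP and whose axes are the flange's). Camera axes: x right, y down, z forward; pixel columns grow to the right and rows downward; lengths in m; the calibration is good to about 2 mm. A picture is of the moment at which its call begins: read the wrist's pose just before it. There is no depth.
- workorder.job_done(): hands the job in, once; it reports no verdict.
Trained networks look in the newest picture that a camera, given by its name, has taken for a name from the list of things; names that differ only in an ending like _2 or _b are one class to them, and where a whole thing is asked for, a point or a joint stands for the part that bears it (a point fixed in the world has none). Each returns a list of dicts, best first, with "score" (0 to 1); they miss things now and then, are a little off and sometimes report something else, mostly with a low value. They report only what shows in the picture. A call takes as long as a camera call. They do not tell look-alikes from the thing itself.
- cams.find_in(camera, name): "box" ([left, top, width, height] in pixels, round what is visible of it).
- cams.pinpoint(camera, name): "uv" ([column, row] in pixels: a listed point, or the origin of a listed thing).
The state is a dict: "clock": time; "qpos": joint angles; "qd": joint speeds; "joint_efforts": joint torques, N m; "position": TCP position; "tool_rot": TCP orientation; "force": force on the tool from outside, world axes, zero at the start; "moment": the same for the moment, N m; "grip_width": finger opening in m.
Only numpy, scipy, OpenCV 4.12 (cv2) and the standard library are available. Lean on these libraries where they do the work, as an engineer would, in place of code of your own. Each camera call takes 0.05 s, during which the arm holds its last target. There are 200 camera calls.

## Working session

There is one attempt and no reset: what is moved stays moved. The work goes in short steps, Python scripts to look and compute and a tool call to move; the robot and the scene stay as the last step left them, time stands still between calls to the robot, and variables do not carry over. Pictures are saved under pics/ and viewed, about 8 in all and at most 12, crops included, and the job is handed in when it is done.

Besides the shell and the picture viewer there is one more tool, called after "Emit:" by a JSON object that holds its "op" and its "data", one argument or row to a line. apply_moves: Moves the arm, as the interface text tells. Its arguments: {"type":"object","properties":{"steps":{"type":"array"},"claw":{"type":"number"},"force":{"type":"number"}},"required":["steps"]}

```bash
mkdir -p pics
cat > h.py <<'E'
import numpy as np, cv2
from scipy.spatial.transform import Rotation as R
from workcell import telemetry, cams, workorder
def cam(name):
    s=telemetry.observe(); f=cams.grab_frame(name)
    if 'T_tool_cam' in f:
        T=np.eye(4);T[:3,:3]=rot(s['tool_rot']);T[:3,3]=s['position'];T=T@np.array(f['T_tool_cam'])
        f['P']=T[:3,3];f['Rm']=T[:3,:3]
    else:
        f['P']=np.array(f['eye']);o=np.array(f['orientation'])
        f['Rm']=o if o.shape==(3,3) else rot(o)
    return f
def rot(o):
    o=np.array(o)
    if o.shape==(3,3): return o
    return R.from_euler('xyz',o).as_matrix() if o.size==3 else R.from_quat(o).as_matrix()
def onz(f,uv,z):
    d=f['Rm']@np.linalg.inv(np.array(f['mtx']))@np.array([uv[0],uv[1],1.])
    return f['P']+d*(z-f['P'][2])/d[2]
def proj(f,p):
    q=np.array(f['mtx'])@(f['Rm'].T@(np.atleast_2d(p)-f['P']).T); return (q[:2]/q[2]).T
def save(f,n,box=None,k=1):
    im=f['color'][:,:,::-1]
    if box: im=im[box[1]:box[3],box[0]:box[2]]
    cv2.imwrite('pics/'+n,cv2.resize(np.ascontiguousarray(im),None,fx=k,fy=k,interpolation=cv2.INTER_CUBIC))
E
python3 - <<'E'
from h import *
np.set_printoptions(precision=4,suppress=True)
s=telemetry.observe();print(s)
for c in ['scene','top']:
    f=cam(c); print(c,f['P'],f['orientation'],f['mtx']); save(f,c+'0.png',k=1.5)
    for n in ['clamp','fence','lever_pivot','lever_press','release_tab','jaw','tile']:
        print(n,[(np.round(d['uv']),round(d['score'],2)) for d in cams.pinpoint(c,n)][:4],[(np.round(d['box']),round(d['score'],2)) for d in cams.find_in(c,n)][:3])
E
```

```text
{'clock': 0.0, 'qpos': array([-1.3492,  0.522 , -0.0363,  1.6   ,  0.0212,  1.0211, -0.1128]), 'qd': array([-0.0006,  0.0001, -0.0011, -0.0002, -0.0019, -0.0003, -0.001 ]), 'joint_efforts': array([  0.0001, -92.7097,   1.9797, -36.995 ,   0.0178,   0.0078,
         0.    ]), 'position': array([0.1797, 0.5982, 0.2307]), 'tool_rot': array([-3.1404,  0.0001,  2.8498]), 'force': array([-1.2579, -0.0043,  0.198 ]), 'moment': array([ 0.0411, -0.0339,  0.0006]), 'grip_width': 0.0853567125454538}
scene [1.0378 0.7786 1.2074] [-2.4393 -0.0046  2.5732] [[459.6986   0.     259.1576]
 [  0.     459.6986 186.3455]
 [  0.       0.       1.    ]]
clamp [(array([249., 216.]), 0.62)] [(array([215., 181.,  93.,  93.]), 0.94)]
fence [(array([231., 220.]), 0.97)] [(array([214., 182.,  94.,  90.]), 0.73)]
lever_pivot [(array([249., 214.]), 0.6)] [(array([216., 183.,  93.,  90.]), 0.79)]
lever_press [(array([259., 232.]), 0.91)] [(array([212., 181., 100.,  90.]), 0.94)]
release_tab [(array([284., 217.]), 0.54), (array([365., 272.]), 0.45)] [(array([252., 214.,  43.,  22.]), 0.71)]
jaw [(array([253., 227.]
[... 553 characters left out ...]
 [(array([157., 124., 126.,  86.]), 0.65)]
lever_pivot [(array([223., 150.]), 0.68)] [(array([156., 120., 124.,  95.]), 0.67)]
lever_press [(array([195., 142.]), 0.88), (array([211., 150.]), 0.6), (array([377., 158.]), 0.5), (array([105., 228.]), 0.21)] [(array([158., 124., 124.,  85.]), 0.83)]
release_tab [(array([ 90., 160.]), 0.52)] [(array([193., 144.,   8.,  46.]), 0.5)]
jaw [(array([209., 149.]), 0.67)] [(array([207., 145.,  47.,  17.]), 0.66)]
tile [(array([239., 168.]), 0.77), (array([317., 162.]), 0.73), (array([198., 246.]), 0.69), (array([267., 253.]), 0.65)] [(array([220., 154.,  41.,  38.]), 0.79), (array([183., 225.,  34.,  38.]), 0.76), (array([246., 234.,  34.,  37.]), 0.74)]
```

View pics/top0.png

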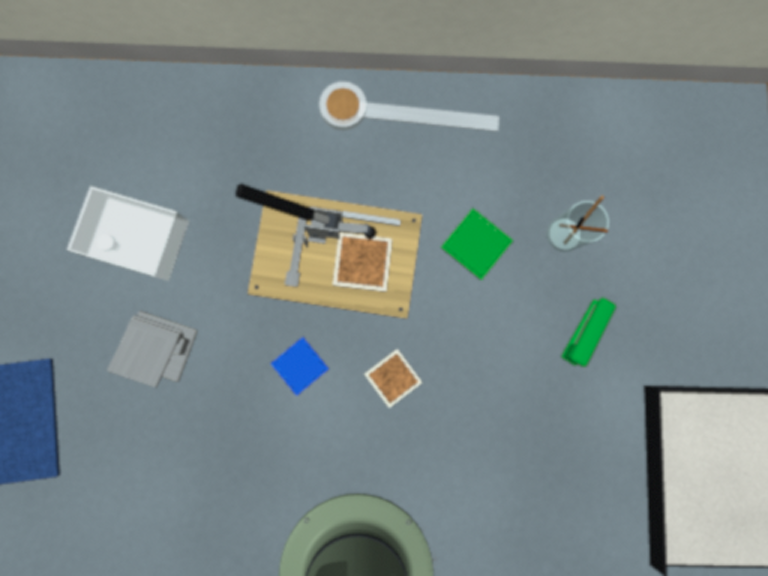

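View pics/scene0.png

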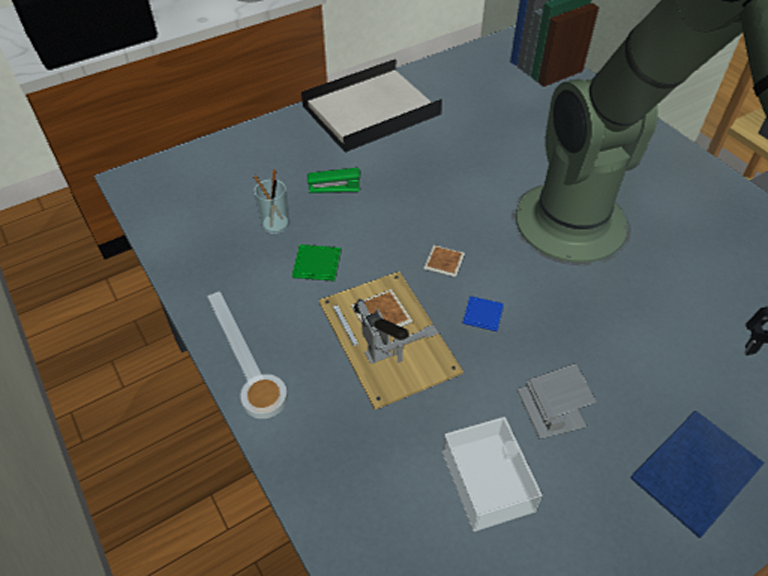

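Top view: the board's corners are at about (165,128), (281,142), (272,212), (165,197) in full-size pixels. The fence is at the far (+x) side, the lever points left (+y), and the cork tile sits at (241,174). The tab bar runs towards the robot and ends at (195,188). The smaller white coaster off the board is the look-alike.

```bash
cat >> h.py <<'E'
def fitrect(f,mask,z,size):
    cs,_=cv2.findContours(mask.astype(np.uint8),cv2.RETR_EXTERNAL,cv2.CHAIN_APPROX_NONE)
    c=max(cs,key=cv2.contourArea)[:,0]; p=np.array([onz(f,u,z)[:2] for u in c])
    return cv2.minAreaRect((p*1000).astype(np.float32))
E
python3 - <<'E'
from h import *
np.set_printoptions(precision=4,suppress=True)
for c in ['top','scene']:
    f=cam(c); hsv=cv2.cvtColor(f['color'],cv2.COLOR_RGB2HSV).astype(int)
    b=dict(top=(150,115,290,220),scene=(205,170,315,280))[c]
    m=np.zeros(hsv.shape[:2],bool);m[b[1]:b[3],b[0]:b[2]]=1
    wood=m&(hsv[...,0]<26)&(hsv[...,0]>5)&(hsv[...,1]>70)&(hsv[...,2]>60)
    print(c,'board',fitrect(f,wood,.012,None))
    cork=m&(hsv[...,0]<15)&(hsv[...,1]>105)
    cork=cv2.morphologyEx(cork.astype(np.uint8),cv2.MORPH_OPEN,np.ones((3,3)))
    print('cork',fitrect(f,cork,.023,None))
    for n in ['clamp','fence','lever_pivot','lever_press','release_tab','jaw','tile']:
        z={'clamp':0,'fence':.012,'lever_pivot':.095,'lever_press':.095,'release_tab':.069,'jaw':.05,'tile':.012}[n]
        print(n,[(onz(f,d['uv'],z)[:2],round(d['score'],2)) for d in cams.pinpoint(c,n)][:4])
    save(f,c+'1.png',b,5)
    v=hsv[...,2];print(cork.sum())
E
```

```text
top board ((568.7045288085938, 53.67822265625), (297.1483459472656, 197.96484375), 82.82780456542969)Traceback (most recent call last):
  File "<stdin>", line 11, in <module>
  File "h.py", line 28, in fitrect
    c=max(cs,key=cv2.contourArea)[:,0]; p=np.array([onz(f,u,z)[:2] for u in c])
      ~~~^^^^^^^^^^^^^^^^^^^^^^^^
ValueError: max() iterable argument is empty
```

Run:
```python
from h import *
np.set_printoptions(precision=4,suppress=True)
for c in ['top','scene']:
    f=cam(c); hsv=cv2.cvtColor(f['color'],cv2.COLOR_RGB2HSV).astype(int)
    b=dict(top=(150,115,290,220),scene=(205,170,315,280))[c]
    m=np.zeros(hsv.shape[:2],bool);m[b[1]:b[3],b[0]:b[2]]=1
    wood=m&(hsv[...,0]<26)&(hsv[...,0]>5)&(hsv[...,1]>70)&(hsv[...,2]>60)
    print(c,'board',fitrect(f,wood,.012,None))
    if c=='top': print('cork px',hsv[180,243],hsv[176,238],'wood',hsv[190,180])
    for n in ['clamp','fence','lever_pivot','lever_press','release_tab','jaw','tile']:
        z={'clamp':0,'fence':.012,'lever_pivot':.095,'lever_press':.095,'release_tab':.069,'jaw':.05,'tile':.012}[n]
        print(n,[(onz(f,d['uv'],z)[:2],round(d['score'],2)) for d in cams.pinpoint(c,n)][:4])
    save(f,c+'1.png',b,5)
    # white border: low saturation high value near tile
    w=m&(hsv[...,1]<45)&(hsv[...,2]>170)
    print('white',fitrect(f,w,.02,None))
    red=m&(f['color'][...,0].astype(int)-f['color'][...,2]>25)&(hsv[...,0]<14)
    try: print('cork',fitrect(f,red,.023,None))
    except Exception as e: print(e)
```

```text
top board ((568.824462890625, 53.66313171386719), (297.1483459472656, 197.72308349609375), 82.82780456542969)
cork px [ 15 134 170] [ 14 133 148] wood [ 22 104 189]
clamp [(array([0.5794, 0.0039]), 0.77), (array([0.646 , 0.1442]), 0.34)]
fence [(array([ 0.6374, -0.0104]), 0.97), (array([0.5304, 0.1306]), 0.55)]
lever_pivot [(array([0.6096, 0.0548]), 0.56), (array([0.3988, 0.3487]), 0.44)]
lever_press [(array([0.6241, 0.1286]), 0.84)]
release_tab [(array([0.517 , 0.1274]), 0.51)]
jaw [(array([ 0.6317, -0.0152]), 0.63), (array([0.6149, 0.0909]), 0.48)]
tile [(array([0.5608, 0.015 ]), 0.89), (array([0.3591, 0.1155]), 0.86), (array([ 0.6033, -0.2196]), 0.74), (array([0.6274, 0.1385]), 0.68)]
white ((554.6861572265625, 3.4899063110351562), (99.02447509765625, 100.8918685913086), 84.79564666748047)
max() iterable argument is empty
scene board ((573.412353515625, 56.236183166503906), (303.9665832519531, 200.45742797851562), 82.7518310546875)
clamp [(array([0.5694, 0.0028]), 0.68)]
fence [(array([ 0.6253, -0.0104]), 0.87)]
lever_pivot [(array([0.609, 0.059]), 0.95)]
lever_press [(array([0.6244, 0.1286]), 0.68)]
release_tab [(array([0.5211, 0.1206]), 0.74)]
jaw [(array([0.6233, 0.0915]), 0.51)]
tile [(array([ 0.6014, -0.2101]), 0.92), (array([0.549 , 0.0115]), 0.7), (array([ 0.3531, -0.0469]), 0.7), (array([0.6016, 0.4305]), 0.66)]
white ((637.7449340820312, -11.35977554321289), (107.21662139892578, 7.84637975692749), 83.00848388671875)
cork ((335.8327941894531, -41.16031265258789), (12.504478454589844, 33.987213134765625), 81.1761703491211)
```

View pics/top1.png

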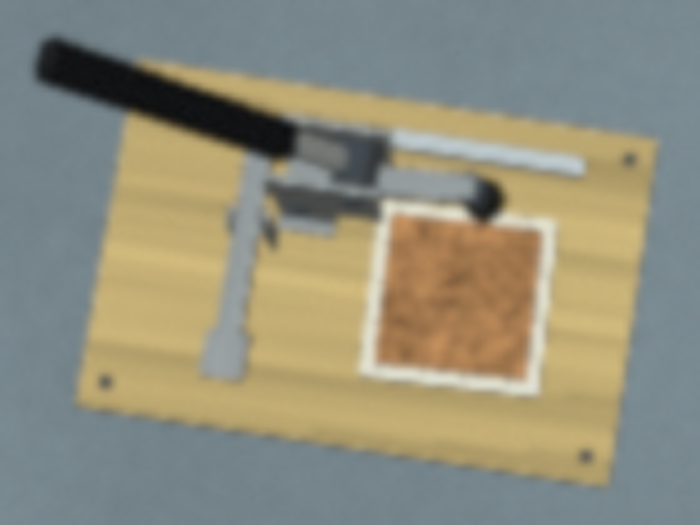

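```bash
cat >> h.py <<'E'
O=np.array([.584,-.002,0]);YAW=-.1257
C=R.from_euler('z',YAW).as_matrix()
def st():
    s=telemetry.observe();p=C.T@(np.array(s['position'])-O)
    print('t',round(s['clock'],2),'clamp mm',np.round(p*1e3,1),'rot',np.round(s['tool_rot'],3),'F(clamp)',np.round(C.T@s['force'],1),'w',round(s['grip_width'],4));return s
def go(x,y,z,yaw=np.pi+YAW):
    s=st();w=O+C@(np.array([x,y,z])/1e3);T=rot(s['tool_rot'])
    dt=(yaw-s['tool_rot'][2]+np.pi)%(2*np.pi)-np.pi
    print('shift cm',np.round(T.T@(w-s['position'])*100,2),'turn',round(-dt,3))
E
python3 -c "
from h import *
s=st();print(C.T@(np.array([.5547,.0035,0])-O)); go(-107,1,150)"
```

```text
t 2.35 clamp mm [-476.3  545.2  231.3] rot [-3.142 -0.     2.85 ] F(clamp) [-0.4 -0.1  0.4] w 0.0857
[-0.02975836  0.00178329  0.        ]
t 2.35 clamp mm [-476.3  545.2  231.3] rot [-3.142 -0.     2.85 ] F(clamp) [-0.4 -0.1  0.4] w 0.0857
shift cm [-45.42 -47.56   8.13] turn -0.166
```

Emit:
{"op": "apply_moves", "data": {
  "steps": [
    [-4,-4,0,0],
    [-8,-8.4,0,-0.02],
    [-12,-12.5,0,-0.04],
    [-16,-16.7,0,-0.06],
    [-20,-21,0,-0.08],
    [-24,-25,0,-0.1],
    [-28,-29.3,0,-0.12],
    [-32,-33.5,1,-0.14],
    [-36,-37.7,2,-0.16],
    [-40,-42,3,-0.166]
  ],
  "claw": 1,
  "force": 40
}}

```text
clock: 3.18
position: [0.3691, 0.2259, 0.2206]
tool_rot: [3.141, 0.001, 3.017]
force: [0.9, 0.8, 0.3]
grip_width: 0.0001
```

```bash
python3 -c "
from h import *
go(-107,1,40)"
```

```text
t 3.18 clamp mm [-241.8  199.2  220.6] rot [3.141e+00 1.000e-03 3.017e+00] F(clamp) [0.8 0.9 0.3] w 0.0001
shift cm [-13.44 -19.85  18.05] turn 0.001
```

Emit:
{"op": "apply_moves", "data": {
  "steps": [
    [-2.5,-3.5,0,0],
    [-5,-7,1,0],
    [-7.5,-10.5,2,0],
    [-10,-14,3.5,0],
    [-12,-17,6,0],
    [-13.4,-19.8,9,0],
    [-13.4,-19.8,12,0],
    [-13.4,-19.8,15,0],
    [-13.4,-19.8,17,0],
    [-13.4,-19.8,18,0]
  ]
}}

```text
clock: 4.02
position: [0.4755, 0.014, 0.0378]
tool_rot: [-3.141, -0.003, 3.015]
force: [-0.9, 0.1, -0.5]
grip_width: 0.0
```

```bash
python3 -c "
from h import *
go(-107,1,15)
f=cam('wrist');save(f,'w1.png',k=1.2)"
```

```text
t 4.02 clamp mm [-109.7    2.3   37.8] rot [-3.141e+00 -3.000e-03  3.015e+00] F(clamp) [-0.9  0.  -0.5] w 0.0
shift cm [-0.27 -0.12  2.28] turn -0.001
```

View pics/w1.png

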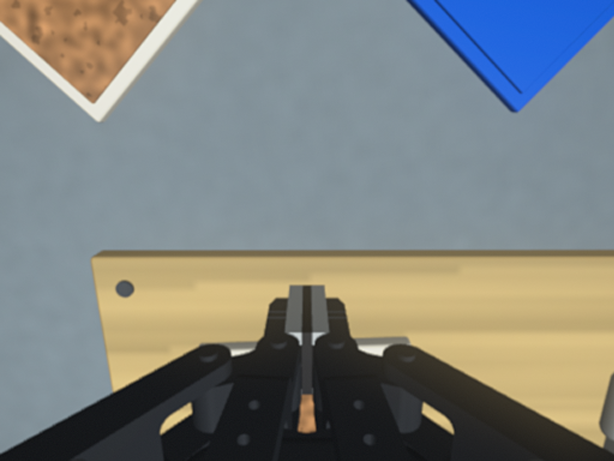

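Emit:
{"op": "apply_moves", "data": {
  "steps": [
    [0,0,1.5,0],
    [0,0,2.2,0],
    [0,0,2.25,0],
    [-0.5,0,2.25,0],
    [-1.0,0,2.25,0],
    [-1.5,0,2.25,0],
    [-2.0,0,2.25,0],
    [-2.4,0,2.25,0],
    [-2.8,0,2.25,0],
    [-3.2,0,2.25,0]
  ]
}}

```text
clock: 4.9
position: [0.5072, 0.0104, 0.0179]
tool_rot: [-3.141, -0.003, 3.016]
force: [-11.4, 2.4, 14.5]
grip_width: -0.0002
```

```bash
python3 -c "
from h import *
go(-61,1,15.5)"
```

```text
t 4.9 clamp mm [-77.7   2.7  17.9] rot [-3.141e+00 -3.000e-03  3.016e+00] F(clamp) [-11.7   1.   14.5] w -0.0002
shift cm [-1.67 -0.17  0.23] turn -0.0
```

```bash
python3 -c "
from h import *
f=cam('scene');save(f,'s2.png',(205,160,325,260),6);s=st();print(s['qd'],s['moment'])"
```

```text
t 4.95 clamp mm [-76.9   2.7  17.9] rot [-3.141e+00 -2.000e-03  3.016e+00] F(clamp) [-8.7  0.6 11.2] w -0.0002
[-0.00386099 -0.00371582 -0.00207086  0.01394535 -0.0003692  -0.01685472
 -0.00140722] [ 0.31574029  1.78262617 -0.03104351]
```

View pics/s2.png

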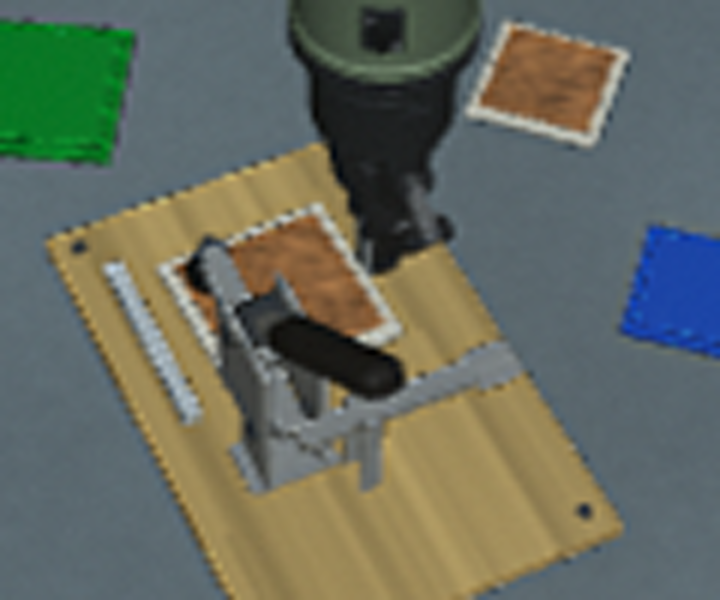

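Emit:
{"op": "apply_moves", "data": {
  "steps": [
    [0,0,-0.1,0],
    [0,0,-0.2,0],
    [0,0,-0.3,0],
    [0,0,-0.3,0],
    [0,0,-0.3,0],
    [0,0,-0.3,0],
    [0,0,-0.3,0],
    [0,0,-0.3,0],
    [0,0,-0.3,0],
    [0,0,-0.3,0]
  ]
}}

```text
clock: 5.78
position: [0.5083, 0.0104, 0.0207]
tool_rot: [-3.142, 0.0, 3.016]
force: [-0.8, -0.7, 0.1]
grip_width: -0.0001
```

```bash
python3 -c "
from h import *
s=st()
f=cam('top');hsv=cv2.cvtColor(f['color'],cv2.COLOR_RGB2HSV).astype(int)
m=np.zeros(hsv.shape[:2],bool);m[145:205,215:265]=1
w=m&(hsv[...,1]<45)&(hsv[...,2]>170)
print('white',fitrect(f,w,.02,None));save(f,'t2.png',(150,115,290,220),5)"
```

```text
t 5.78 clamp mm [-76.7   2.8  20.7] rot [-3.142  0.     3.016] F(clamp) [-0.7 -0.8  0.1] w -0.0001Traceback (most recent call last):
  File "<string>", line 7, in <module>
    print('white',fitrect(f,w,.02,None));save(f,'t2.png',(150,115,290,220),5)
                  ~~~~~~~^^^^^^^^^^^^^^
  File "h.py", line 28, in fitrect
    c=max(cs,key=cv2.contourArea)[:,0]; p=np.array([onz(f,u,z)[:2] for u in c])
      ~~~^^^^^^^^^^^^^^^^^^^^^^^^
ValueError: max() iterable argument is empty
```

```bash
python3 -c "
from h import *
f=cam('top');hsv=cv2.cvtColor(f['color'],cv2.COLOR_RGB2HSV).astype(int)
a=f['color'][120:205,170:285]; b=cam('wrist');
s=cam('scene')['color'][160:260,205:325]
h=420
ims=[cv2.resize(x,(int(x.shape[1]*h/x.shape[0]),h),interpolation=cv2.INTER_CUBIC) for x in (a,b['color'][220:384,130:390])]
im=np.hstack(ims);k=800/im.shape[1];im=cv2.resize(im,None,fx=min(k,1),fy=min(k,1));print(im.shape)
cv2.imwrite('pics/c3.png',im[:,:,::-1])"
```

```text
(273, 800, 3)
```

View pics/c3.png

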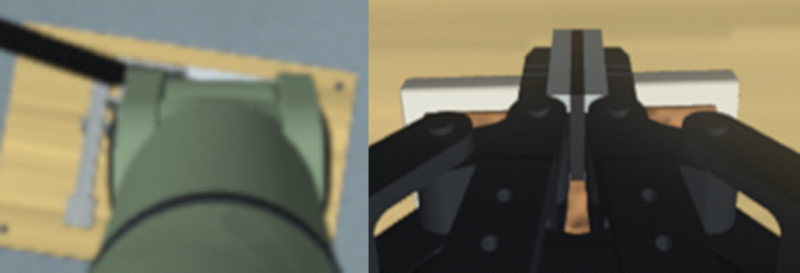

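```bash
python3 -c "
from h import *
s=st();f=cam('wrist');g=cv2.cvtColor(f['color'],cv2.COLOR_RGB2GRAY).astype(int)
for u in (165,190,205,315,330,345):
    print(u,list(zip(range(255,282),g[255:282,u])))
cl=lambda p:np.round((C.T@(p-O))*1e3,1)
for u,v,z in ((150,263,.012),(351,262,.012),(150,272,.02),(351,271,.02)): print(cl(onz(f,(u,v),z)))
print(proj(f,s['position']),proj(f,O+C@np.array([-66,2.8,15])/1e3))
"
```

```text
t 5.98 clamp mm [-76.7   2.8  20.7] rot [-3.142  0.     3.016] F(clamp) [ 0.4  0.1 -1.1] w -0.0001
165 [(255, np.int64(176)), (256, np.int64(175)), (257, np.int64(176)), (258, np.int64(176)), (259, np.int64(177)), (260, np.int64(177)), (261, np.int64(177)), (262, np.int64(177)), (263, np.int64(177)), (264, np.int64(178)), (265, np.int64(174)), (266, np.int64(152)), (267, np.int64(121)), (268, np.int64(108)), (269, np.int64(109)), (270, np.int64(111)), (271, np.int64(116)), (272, np.int64(135)), (273, np.int64(168)), (274, np.int64(195)), (275, np.int64(214)), (276, np.int64(223)), (277, np.int64(225)), (278, np.int64(225)), (279, np.int64(224)), (280, np.int64(225)), (281, np.int64(225))]
190 [(255, np.int64(175)), (256, np.int64(176)), (257, np.int64(176)), (258, np.int64(176)), (259, np.int64(176)), (260, np.int64(177)), (261, np.int64(177)), (262, np.int64(177)), (263, np.int64(178)), (264, np.int64(175)), (265, np.int64(158)), (266, np.int64(127)), (267, np.int64(109)), (268, np.int64(109)), (269, np.int64(112)), (270, np.int64(114)), (271, np.int64(124)), (272, np.int64(154)), (
[... 2032 characters left out ...]
t64(177)), (257, np.int64(177)), (258, np.int64(177)), (259, np.int64(178)), (260, np.int64(174)), (261, np.int64(151)), (262, np.int64(123)), (263, np.int64(115)), (264, np.int64(117)), (265, np.int64(118)), (266, np.int64(120)), (267, np.int64(131)), (268, np.int64(159)), (269, np.int64(187)), (270, np.int64(207)), (271, np.int64(220)), (272, np.int64(223)), (273, np.int64(223)), (274, np.int64(223)), (275, np.int64(223)), (276, np.int64(223)), (277, np.int64(223)), (278, np.int64(223)), (279, np.int64(222)), (280, np.int64(223)), (281, np.int64(222))]
[-67.5 -50.9  12. ]
[-68.2  50.5  12. ]
[-67.1 -48.6  20. ]
[-67.8  48.4  20. ]
[[256.3383391  255.00306265]] [[256.35841907 268.8295127 ]]
```

The wrist view puts the tile's near edge at x≈-68, so it has moved about 12 mm. The up-force most likely came from the rounded fingertips riding on the tile's top edge, so I'll back off, go lower and push again.

Emit:
{"op": "apply_moves", "data": {
  "steps": [
    [0.3,0,0,0],
    [0.5,0,0,0],
    [0.5,0,0.3,0],
    [0.5,0,0.65,0],
    [0.3,0,0.65,0],
    [0,0,0.65,0],
    [-0.3,0,0.65,0],
    [-0.6,0,0.65,0],
    [-0.9,0,0.65,0],
    [-1.0,0,0.65,0]
  ]
}}

```text
clock: 6.87
position: [0.5188, 0.0091, 0.0143]
tool_rot: [3.142, 0.0, 3.016]
force: [-1.0, 0.8, -0.4]
grip_width: 0.0002
```

```bash
cat >> h.py <<'E'
def tile():
    f=cam('wrist');g=cv2.cvtColor(f['color'],cv2.COLOR_RGB2GRAY).astype(float);P=[]
    s=telemetry.observe();c0=C.T@(s['position']-O)
    for side in (-1,1):
        for yy in range(26,44,2):
            # scan clamp x on z=12 for dark onset
            xs=np.arange(-95,-35,.5);uv=proj(f,np.array([O+C@np.array([x,c0[1]*1e3+side*yy,12])/1e3 for x in xs]))
            v=cv2.remap(g.astype(np.float32),uv[:,0].astype(np.float32)[None],uv[:,1].astype(np.float32)[None],1)[0]
            if uv[:,1].max()>383: pass
            d=v[4:]-v[:-4];i=np.argmax(d<-25)
            if d[i]<-25: P.append((c0[1]*1e3+side*yy,xs[i+2]))
    P=np.array(P)
    if len(P)>4: k=np.polyfit(P[:,0],P[:,1],1);print('edge x(y=0)',round(k[1],1),'angle deg',round(np.degrees(np.arctan(k[0])),2),'n',len(P),np.round(P[:,1],1))
    return f
E
python3 -c "
from h import *
st();tile()"
```

```text
t 6.87 clamp mm [-66.1   2.8  14.3] rot [3.142 0.    3.016] F(clamp) [-1.1  0.7 -0.4] w 0.0002
edge x(y=0) -55.5 angle deg -0.79 n 18 [-55.5 -55.  -55.  -55.  -55.  -55.  -55.  -55.  -55.  -56.  -56.  -56.
 -56.  -56.  -56.  -56.  -56.  -56. ]
```

Emit:
{"op": "apply_moves", "data": {
  "steps": [
    [-0.05,0,0,0],
    [-0.1,0,0,0],
    [-0.15,0,0,0],
    [-0.2,0,0,0],
    [-0.25,0,0,0],
    [-0.3,0,0,0],
    [-0.35,0,0,0],
    [-0.35,0,0,0],
    [-0.35,0,0,0],
    [-0.35,0,0,0]
  ]
}}

```text
clock: 7.75
position: [0.5218, 0.0087, 0.0143]
tool_rot: [3.142, 0.0, 3.016]
force: [-0.2, -0.1, 0.6]
grip_width: 0.0001
```

```bash
python3 -c "
from h import *
st();tile()"
```

```text
t 7.75 clamp mm [-63.    2.8  14.3] rot [3.142 0.    3.016] F(clamp) [-0.2 -0.2  0.6] w 0.0001
edge x(y=0) -52.6 angle deg -0.4 n 18 [-52.5 -52.5 -52.5 -52.5 -52.5 -52.5 -52.5 -52.  -52.  -53.  -52.5 -52.5
 -52.5 -53.  -53.  -53.  -53.  -53. ]
```

Emit:
{"op": "apply_moves", "data": {
  "steps": [
    [-0.03,0,0,0],
    [-0.06,0,0,0],
    [-0.09,0,0,0],
    [-0.12,0,0,0],
    [-0.15,0,0,0],
    [-0.18,0,0,0],
    [-0.2,0,0,0],
    [-0.2,0,0,0],
    [-0.2,0,0,0],
    [-0.2,0,0,0]
  ]
}}

```text
clock: 8.63
position: [0.5235, 0.0085, 0.0142]
tool_rot: [-3.142, -0.0, 3.016]
force: [-4.7, 1.0, 2.2]
grip_width: -0.0
```

```bash
python3 -c "
from h import *
st();tile()"
```

```text
t 8.63 clamp mm [-61.4   2.8  14.2] rot [-3.142 -0.     3.016] F(clamp) [-4.8  0.4  2.2] w -0.0
edge x(y=0) -50.9 angle deg -0.47 n 18 [-51.  -51.  -51.  -51.  -50.5 -50.5 -50.5 -50.5 -50.5 -51.  -51.  -51.
 -51.  -51.  -51.5 -51.5 -51.5 -51.5]
```

Emit:
{"op": "apply_moves", "data": {
  "steps": [
    [-0.01,0,0,0],
    [-0.02,0,0,0],
    [-0.03,0,0,0],
    [-0.04,0,0,0],
    [-0.05,0,0,0],
    [-0.06,0,0,0],
    [-0.06,0,0,0],
    [-0.06,0,0,0],
    [-0.06,0,0,0],
    [-0.06,0,0,0]
  ]
}}

```text
clock: 9.52
position: [0.5235, 0.0085, 0.0141]
tool_rot: [-3.141, -0.001, 3.016]
force: [-9.0, 1.2, 4.8]
grip_width: -0.0001
```

```bash
python3 -c "
from h import *
st();tile()"
```

```text
t 9.52 clamp mm [-61.3   2.8  14.1] rot [-3.141e+00 -1.000e-03  3.016e+00] F(clamp) [-9.1  0.   4.8] w -0.0001
edge x(y=0) -51.0 angle deg -0.42 n 18 [-51.  -51.  -51.  -51.  -51.  -51.  -50.5 -50.5 -50.5 -51.  -51.  -51.
 -51.  -51.5 -51.5 -51.5 -51.5 -51.5]
```

```bash
python3 -c "
from h import *
np.set_printoptions(precision=3,suppress=True)
s=st();print(s['qpos'])
for c,uv in (('top',(158.8,126.6)),('scene',(269.,222.5))):
    f=cam(c);o=C.T@(f['P']-O);d=C.T@f['Rm']@np.linalg.inv(np.array(f['mtx']))@np.array([*uv,1.])
    p=o+d*(.020-o[0])/d[0];print(c,p*1e3,np.degrees(np.arctan2(p[2]-.095,p[1]-.065)),np.hypot(p[2]-.095,p[1]-.065))
"
```

```text
t 9.57 clamp mm [-61.3   2.8  14.1] rot [-3.141 -0.001  3.016] F(clamp) [-7.9  1.3  5.9] w 0.0003
[-0.19   0.71   0.083  2.005 -0.129  0.433  1.436]
top [ 20.    201.278 208.838] 39.87328144941598 0.1775697182136867
scene [ 20.    201.52  218.941] 42.23501360781809 0.18438889781244144
```

Emit:
{"op": "apply_moves", "data": {
  "steps": [
    [0.5,0,0,0],
    [1.5,0,0,0],
    [2.5,0,-1,0],
    [2.5,0,-4,-0.1],
    [2.5,0,-8,-0.2],
    [2.5,0,-12,-0.3],
    [2.0,0,-16,-0.4],
    [0,0,-20,-0.5],
    [-2,2,-24,-0.6],
    [-4,4,-24,-0.7]
  ]
}}

```text
clock: 10.5
position: [0.5712, 0.0414, 0.2607]
tool_rot: [-3.137, 0.007, -2.566]
force: [0.6, -0.4, 0.6]
grip_width: -0.0001
```

```bash
python3 -c "
from h import *
print(st()['qpos']);go(20,135,255,np.pi/2*3+YAW)"
```

```text
t 10.5 clamp mm [-18.1  41.5 260.7] rot [-3.137  0.007 -2.566] F(clamp) [ 0.7 -0.3  0.6] w -0.0001
[-0.13622087  0.40308848 -0.05505609  1.71357803  0.02708588  1.0170614
  1.94522721]
t 10.5 clamp mm [-18.1  41.5 260.7] rot [-3.137  0.007 -2.566] F(clamp) [ 0.7 -0.3  0.6] w -0.0001
shift cm [-8.94  4.69  0.62] turn -0.87
```

Emit:
{"op": "apply_moves", "data": {
  "steps": [
    [-2.5,1.3,0,-0.1],
    [-5,2.6,0,-0.2],
    [-7.5,3.9,0,-0.3],
    [-8.9,4.7,1,-0.4],
    [-8.9,4.7,3,-0.5],
    [-8.9,4.7,5,-0.5],
    [-8.9,4.7,6.5,-0.5],
    [-8.9,4.7,6.5,-0.5],
    [-8.9,4.7,6.5,-0.5],
    [-8.9,4.7,6.5,-0.5]
  ]
}}

```text
clock: 11.33
position: [0.6187, 0.131, 0.1903]
tool_rot: [-3.14, 0.001, -2.068]
force: [0.3, 0.1, 0.6]
grip_width: -0.0
```

```bash
python3 -c "
from h import *
print(st()['qpos']);go(20,135,120)"
```

```text
t 11.33 clamp mm [ 17.8 136.3 190.3] rot [-3.140e+00  1.000e-03 -2.068e+00] F(clamp) [0.3 0.1 0.6] w -0.0
[-0.18524296  0.57907956 -0.17529693  1.61458854  0.11718903  0.95665761
  2.24471027]
t 11.33 clamp mm [ 17.8 136.3 190.3] rot [-3.140e+00  1.000e-03 -2.068e+00] F(clamp) [0.3 0.1 0.6] w -0.0
shift cm [ 0.05 -0.24  7.03] turn 1.2
```

Emit:
{"op": "apply_moves", "data": {
  "steps": [
    [0,0,1,0],
    [0,0,1.8,0],
    [0,0,2.6,0],
    [0,0,3.4,0],
    [0,0,4.2,0],
    [0,0,5.0,0],
    [0,0,5.8,0],
    [0,0,6.6,0],
    [0,0,7.4,0],
    [0,0,7.8,0]
  ]
}}

```text
clock: 12.17
position: [0.6183, 0.1318, 0.1104]
tool_rot: [3.141, 0.001, -2.067]
force: [0.4, 4.6, 7.6]
grip_width: -0.0001
```

```bash
python3 -c "
from h import *
go(20,135,100)"
```

```text
t 12.17 clamp mm [ 17.3 137.  110.4] rot [ 3.141e+00  1.000e-03 -2.067e+00] F(clamp) [-0.2  4.7  7.6] w -0.0001
shift cm [ 0.09 -0.33  1.04] turn 1.2
```

Emit:
{"op": "apply_moves", "data": {
  "steps": [
    [0,0,0.1,0],
    [0,0,0.2,0],
    [0,0,0.3,0],
    [0,0,0.4,0],
    [0,0,0.5,0],
    [0,0,0.6,0],
    [0,0,0.6,0],
    [0,0,0.6,0],
    [0,0,0.6,0],
    [0,0,0.6,0]
  ]
}}

```text
clock: 13.0
position: [0.6186, 0.1319, 0.1053]
tool_rot: [-3.141, 0.002, -2.067]
force: [0.2, 3.7, 6.1]
grip_width: -0.0002
```

```bash
python3 -c "
from h import *
go(20,135,100)"
```

```text
t 13.0 clamp mm [ 17.5 137.2 105.3] rot [-3.141e+00  2.000e-03 -2.067e+00] F(clamp) [-0.2  3.7  6.1] w -0.0002
shift cm [ 0.12 -0.31  0.53] turn 1.201
```

Emit:
{"op": "apply_moves", "data": {
  "steps": [
    [0,0,0.06,0],
    [0,0,0.12,0],
    [0,0,0.18,0],
    [0,0,0.24,0],
    [0,0,0.3,0],
    [0,0,0.3,0],
    [0,0,0.3,0],
    [0,0,0.3,0],
    [0,0,0.3,0],
    [0,0,0.3,0]
  ]
}}

```text
clock: 13.83
position: [0.6186, 0.132, 0.1023]
tool_rot: [-3.141, 0.002, -2.067]
force: [0.2, 5.3, 5.7]
grip_width: -0.0001
```

```bash
python3 -c "
from h import *
go(20,135,100)"
```

```text
t 13.83 clamp mm [ 17.5 137.3 102.3] rot [-3.141e+00  2.000e-03 -2.067e+00] F(clamp) [-0.4  5.3  5.7] w -0.0001
shift cm [ 0.13 -0.32  0.23] turn 1.201
```

Emit:
{"op": "apply_moves", "data": {
  "steps": [
    [0,0,0.06,0],
    [0,0,0.12,0],
    [0,0,0.18,0],
    [0,0,0.24,0],
    [0,0,0.3,0],
    [0,0,0.36,0],
    [0,0,0.36,0],
    [0,0,0.36,0],
    [0,0,0.36,0],
    [0,0,0.36,0]
  ]
}}

```text
clock: 14.67
position: [0.6182, 0.1308, 0.0986]
tool_rot: [-3.142, 0.0, -2.067]
force: [0.3, 2.4, 4.6]
grip_width: 0.0002
```

```bash
python3 -c "
from h import *
go(20,135,100)"
```

```text
t 14.67 clamp mm [ 17.3 136.   98.6] rot [-3.142  0.    -2.067] F(clamp) [-0.1  2.4  4.6] w 0.0002
shift cm [-0.   -0.29 -0.14] turn 1.2
```

Emit:
{"op": "apply_moves", "data": {
  "steps": [
    [0,0,0.06,0],
    [0,0,0.12,0],
    [0,0,0.18,0],
    [0,0,0.24,0],
    [0,0,0.3,0],
    [0,0,0.36,0],
    [0,0,0.36,0],
    [0,0,0.36,0],
    [0,0,0.36,0],
    [0,0,0.36,0]
  ]
}}

```text
clock: 15.5
position: [0.6181, 0.1306, 0.095]
tool_rot: [3.142, -0.0, -2.068]
force: [-0.9, -1.0, 0.3]
grip_width: 0.0004
```

```bash
python3 -c "
from h import *
go(20,135,100)"
```

```text
t 15.5 clamp mm [ 17.2 135.8  95. ] rot [ 3.142 -0.    -2.068] F(clamp) [-0.8 -1.1  0.3] w 0.0004
shift cm [-0.03 -0.29 -0.5 ] turn 1.2
```

Emit:
{"op": "apply_moves", "data": {
  "steps": [
    [0,0,0.04,0],
    [0,0,0.08,0],
    [0,0,0.12,0],
    [0,0,0.16,0],
    [0,0,0.2,0],
    [0,0,0.2,0],
    [0,0,0.2,0],
    [0,0,0.2,0],
    [0,0,0.2,0],
    [0,0,0.2,0]
  ]
}}

```text
clock: 16.33
position: [0.6182, 0.1308, 0.093]
tool_rot: [-3.142, -0.0, -2.067]
force: [-0.5, -0.3, 0.4]
grip_width: 0.0002
```

```bash
python3 -c "
from h import *
go(20,135,100)"
```

```text
t 16.33 clamp mm [ 17.2 136.1  93. ] rot [-3.142 -0.    -2.067] F(clamp) [-0.4 -0.4  0.4] w 0.0002
shift cm [-0.  -0.3 -0.7] turn 1.2
```

Emit:
{"op": "apply_moves", "data": {
  "steps": [
    [0,0,0.02,0],
    [0,0,0.04,0],
    [0,0,0.06,0],
    [0,0,0.08,0],
    [0,0,0.1,0],
    [0,0,0.12,0],
    [0,0,0.14,0],
    [0,0,0.15,0],
    [0,0,0.15,0],
    [0,0,0.15,0]
  ]
}}

```text
clock: 17.17
position: [0.6182, 0.1308, 0.0915]
tool_rot: [3.142, -0.0, -2.067]
force: [0.4, -0.2, -0.6]
grip_width: 0.0002
```

```bash
python3 -c "
from h import *
go(20,135,100)"
```

```text
t 17.17 clamp mm [ 17.2 136.1  91.5] rot [ 3.142 -0.    -2.067] F(clamp) [ 0.5 -0.1 -0.6] w 0.0002
shift cm [-0.   -0.3  -0.85] turn 1.2
```

Emit:
{"op": "apply_moves", "data": {
  "steps": [
    [0,0,0.02,0],
    [0,0,0.04,0],
    [0,0,0.06,0],
    [0,0,0.08,0],
    [0,0,0.1,0],
    [0,0,0.12,0],
    [0,0,0.14,0],
    [0,0,0.15,0],
    [0,0,0.15,0],
    [0,0,0.15,0]
  ]
}}

```text
clock: 18.0
position: [0.6186, 0.1308, 0.0907]
tool_rot: [-3.141, 0.001, -2.068]
force: [-1.4, -1.4, 11.3]
grip_width: 0.0004
```

```bash
python3 -c "
from h import *
go(20,135,100)"
```

```text
t 18.0 clamp mm [ 17.7 136.1  90.7] rot [-3.141e+00  1.000e-03 -2.068e+00] F(clamp) [-1.2 -1.5 11.3] w 0.0004
shift cm [ 0.01 -0.26 -0.93] turn 1.2
```

Emit:
{"op": "apply_moves", "data": {
  "steps": [
    [0,0,-0.5,0],
    [0,0,-1.5,0],
    [0,0,-3,0],
    [0,0,-5,0],
    [0,0,-7,0],
    [0,0,-7,0],
    [0,0,-7,0],
    [0,0,-7,0],
    [0,0,-7,0],
    [0,0,-7,0]
  ]
}}

```text
clock: 18.83
position: [0.6178, 0.1308, 0.1594]
tool_rot: [3.141, -0.001, -2.067]
force: [-0.2, -0.1, -0.9]
grip_width: -0.0002
```

```bash
python3 -c "
from h import *
go(-85,120,120)
f=cam('scene');save(f,'s4.png',(195,150,325,260),6)
print(cams.pinpoint('scene','release_tab')[:2])"
```

```text
t 18.83 clamp mm [ 16.9 136.  159.4] rot [ 3.141e+00 -1.000e-03 -2.067e+00] F(clamp) [-0.2 -0.2 -0.9] w -0.0002
shift cm [5.18 8.92 3.95] turn 1.2
[{'uv': [284.6, 219.2], 'score': 0.7}]
```

View pics/s4.png

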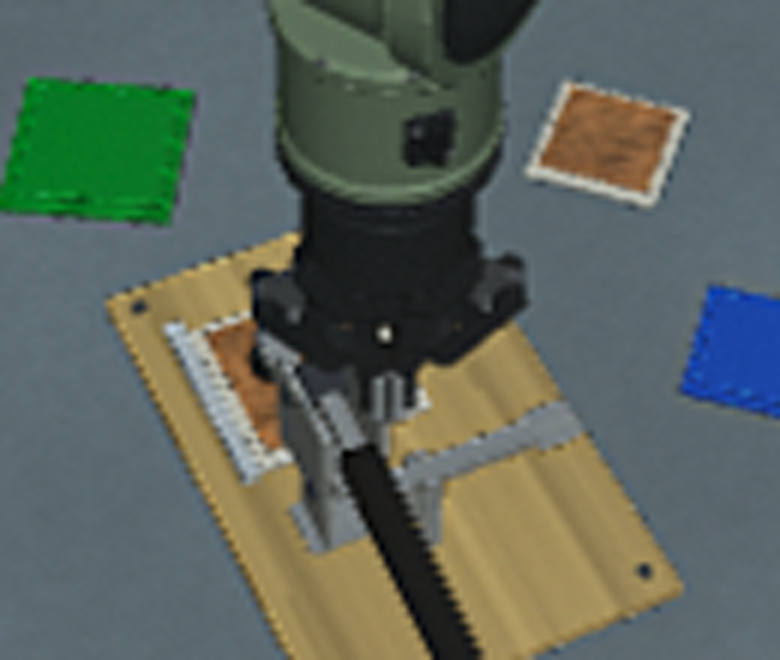

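The lever stays down by itself (it runs from (360,450) to the lower edge of the crop). The tile lies flush along the white fence, and the tab shows at (545,425).

Emit:
{"op": "apply_moves", "data": {
  "steps": [
    [0.9,1.5,0,0],
    [1.8,3.0,0,0],
    [2.7,4.5,0,0],
    [3.6,6.0,0,0],
    [4.5,7.5,0,0],
    [5.2,8.9,0,0],
    [5.2,8.9,2,0],
    [5.2,8.9,4,0],
    [5.2,8.9,4,0],
    [5.2,8.9,4,0]
  ]
}}

```text
clock: 19.77
position: [0.5147, 0.1274, 0.1196]
tool_rot: [3.14, -0.001, -2.067]
force: [-0.3, 0.5, 0.1]
grip_width: 0.0
```

```bash
python3 -c "
from h import *
go(-85,120,80)
cl=lambda p:np.round((C.T@(p-O))*1e3,1)
for c in ('wrist','scene'):
    f=cam(c)
    for d in cams.pinpoint(c,'release_tab')[:2]: print(c,d,cl(onz(f,d['uv'],.069)))
    if c=='wrist': save(f,'w5.png',k=1.2)"
```

```text
t 19.77 clamp mm [-85.  119.7 119.6] rot [ 3.140e+00 -1.000e-03 -2.067e+00] F(clamp) [-0.3  0.4  0.1] w 0.0
shift cm [-0.03  0.01  3.96] turn 1.2
wrist {'uv': [254.3, 214.4], 'score': 0.87} [-84.9 117.8  69. ]
scene {'uv': [287.7, 219.8], 'score': 0.53} [-86.6 121.2  69. ]
```

View pics/w5.png

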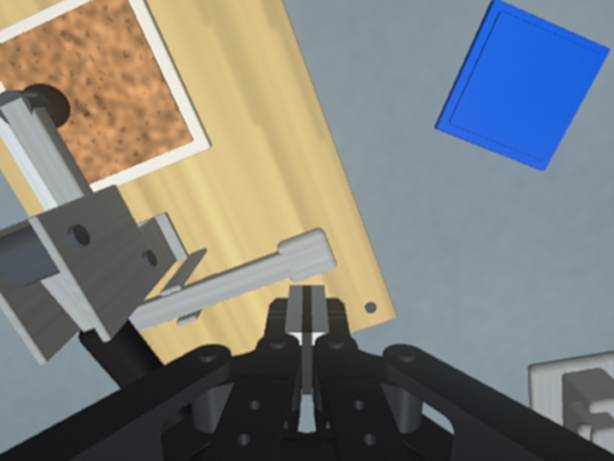

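Emit:
{"op": "apply_moves", "data": {
  "steps": [
    [0,-0.1,1,0],
    [0,-0.1,2,0],
    [0,-0.1,3,0],
    [0,-0.1,4,0],
    [0,-0.1,4.4,0],
    [0,-0.1,4.5,0],
    [0,-0.1,4.5,0],
    [0,-0.1,4.5,0],
    [0,-0.1,4.5,0],
    [0,-0.1,4.5,0]
  ]
}}

```text
clock: 20.8
position: [0.5163, 0.1271, 0.0754]
tool_rot: [-3.141, 0.0, -2.067]
force: [0.4, -0.2, 0.8]
grip_width: 0.0001
```

Emit:
{"op": "apply_moves", "data": {
  "steps": [
    [0,0,0,0],
    [0,0,0,0],
    [0,0,0.1,0],
    [0,0,0.3,0],
    [0,0,0.5,0],
    [0,0,0.7,0],
    [0,0,0.9,0],
    [0,0,1.1,0],
    [0,0,1.2,0],
    [0,0,1.2,0]
  ]
}}

```text
clock: 21.63
position: [0.5159, 0.1271, 0.0627]
tool_rot: [3.141, -0.0, -2.067]
force: [-1.0, -0.5, 0.8]
grip_width: -0.0003
```

```bash
python3 -c "
from h import *
st();
f=cam('scene');cv2.imwrite('pics/s6.png',f['color'][150:300,195:325,::-1])
print([ (d['box'],d['score']) for d in cams.find_in('scene','lever_press')][:2])"
```

```text
t 21.63 clamp mm [-83.7 119.5  62.7] rot [ 3.141 -0.    -2.067] F(clamp) [-0.9 -0.6  0.8] w -0.0003
[([211.5, 182.2, 96.4, 92.7], 0.91)]
```

Emit:
{"op": "apply_moves", "data": {
  "steps": [
    [0,0,0.1,0],
    [0,0,0.2,0],
    [0,0,0.3,0],
    [0,0,0.3,0],
    [0,0,0.3,0],
    [0,0,0.3,0],
    [0,0,0.3,0],
    [0,0,0.3,0],
    [0,0,0.3,0],
    [0,0,0.3,0]
  ]
}}

```text
clock: 22.57
position: [0.5161, 0.127, 0.06]
tool_rot: [-3.142, 0.0, -2.067]
force: [-0.3, 0.1, 1.2]
grip_width: -0.0002
```

```bash
cat >> h.py <<'E'
def lev():
    f=cam('scene');g=cv2.cvtColor(f['color'],cv2.COLOR_RGB2GRAY)
    for z in (80,):
        for y in (160,180,200,220):
            u=proj(f,O+C@np.array([20,y,z])/1e3)[0].round().astype(int);print(y,u,g[u[1],u[0]],end=' | ')
    print();return f
E
python3 -c "
from h import *
st();lev()"
```

```text
t 22.57 clamp mm [-83.6 119.5  60. ] rot [-3.142  0.    -2.067] F(clamp) [-0.4  0.1  1.2] w -0.0002
160 [262 240] 128 | 180 [265 245] 128 | 200 [268 250] 130 | 220 [271 256] 130 |
```

```bash
python3 -c "
from h import *
f=lev();save(f,'s7.png',(195,150,325,280),4.6);a=cv2.imread('pics/s6.png');print(a[90:112:4,76-4:76+4].mean(2))"
```

```text
160 [262 240] 128 | 180 [265 245] 128 | 200 [268 250] 130 | 220 [271 256] 129 | 
[[113.66666667 121.         127.66666667 128.         134.
  140.33333333 142.66666667 138.33333333]
 [ 39.          92.         133.66666667 136.         129.66666667
  127.33333333 130.33333333 139.33333333]
 [ 31.33333333  28.66666667  40.66666667  90.33333333 131.66666667
  134.66666667 130.         128.33333333]
 [ 29.          29.66666667  31.66666667  28.66666667  41.
   90.66666667 130.33333333 135.        ]
 [ 20.33333333  29.66666667  29.          31.          31.
   30.33333333  20.33333333  69.33333333]
 [114.33333333  17.          23.33333333  27.66666667  29.66666667
   30.66666667  31.66666667  30.        ]]
```

View pics/s7.png

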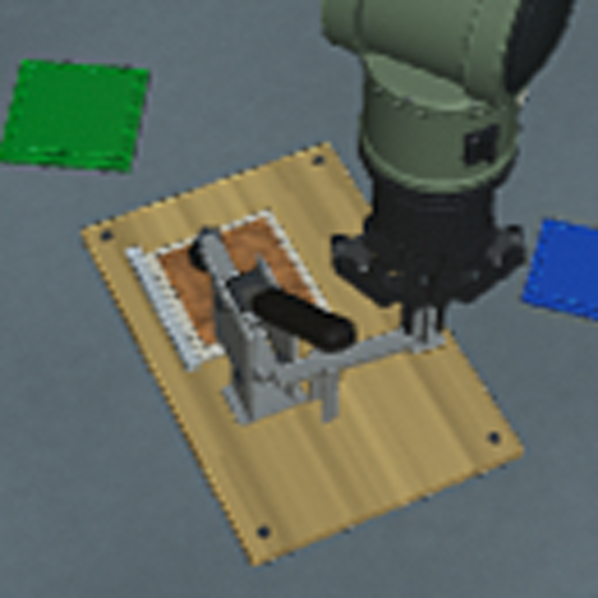

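The clamp has sprung open: the lever is up at (300,315) and the jaw is raised. The coaster is still flush on the fence. I'll lift straight off the tab.

Emit:
{"op": "apply_moves", "data": {
  "steps": [
    [0,0,-1,0],
    [0,0,-3,0],
    [0,0,-6,0],
    [0,0,-9,0],
    [0,0,-12,0],
    [0,0,-14,0],
    [2,3,-16,0],
    [4,6,-16,0],
    [6,9,-16,0],
    [6,9,-16,0]
  ]
}}

```text
clock: 23.5
position: [0.4028, 0.116, 0.2207]
tool_rot: [3.141, -0.002, -2.066]
force: [2.3, 0.2, 1.6]
grip_width: -0.0001
```

```bash
python3 -c "
from h import *
st()
f=cam('scene');hsv=cv2.cvtColor(f['color'],cv2.COLOR_RGB2HSV)
fs=cam('top');im=np.hstack([cv2.resize(f['color'][170:255,205:305],(400,340),interpolation=cv2.INTER_CUBIC),cv2.resize(fs['color'][120:205,170:270],(400,340),interpolation=cv2.INTER_CUBIC)])
cv2.imwrite('pics/end.png',im[:,:,::-1])"
```

```text
t 23.5 clamp mm [-194.6   94.4  220.7] rot [ 3.141e+00 -2.000e-03 -2.066e+00] F(clamp) [2.2 0.5 1.6] w -0.0001
```

View pics/end.png

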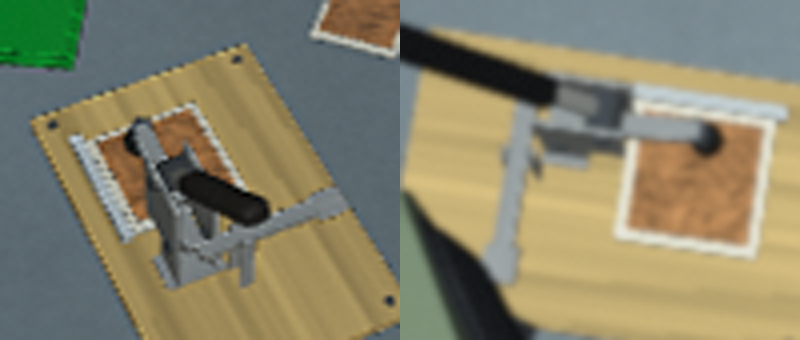

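Both views show the tile flush and parallel to the fence, the clamp open and the tab sprung back up. I'll let the arm settle, then hand in.

Emit:
{"op": "apply_moves", "data": {
  "steps": [
    [0,0,0,0],
    [0,0,0,0],
    [0,0,0,0],
    [0,0,0,0],
    [0,0,0,0],
    [0,0,0,0],
    [0,0,0,0],
    [0,0,0,0],
    [0,0,0,0],
    [0,0,0,0]
  ]
}}

```text
clock: 24.43
position: [0.4083, 0.1172, 0.22]
tool_rot: [-3.142, 0.0, -2.067]
force: [0.2, 0.5, -0.6]
grip_width: -0.0001
```

```bash
python3 -c "
from h import *
st();print(workorder.job_done())"
```

```text
t 24.43 clamp mm [-189.2   96.2  220. ] rot [-3.142  0.    -2.067] F(clamp) [ 0.2  0.6 -0.6] w -0.0001
the job is handed in; nothing more can be done
None
```

The clamp job is done and handed in at 24.4 s of the 58 s allowed.

- **Coaster:** I slid it to the fence and pressed it there with about 9 N; it did not move further.
- **Lever:** I pushed it over centre. The resistance dropped to 0 N at about z 95 mm, and it met its stop at z 90.7 mm with about 11 N. I lifted off at once, and it stayed down by itself for more than 2.5 s before I touched the tab.
- **Release:** I pressed the tab about 9 mm with roughly 1 N, the clamp sprang open, and I lifted off. The hand rested lightly on the tab, at about 1 N, for up to about a second while I confirmed the release.

**Last checks:** the closing scene and top pictures show the coaster flush on the fence, the jaw and lever open, the tab back up and the arm clear. I touched none of the other desk things.

**Checks that were off:**
- On the first push the fingertips were too high and rode on the tile's edge, with readings of about 12 N sideways and 14.5 N upward. I backed off, went lower and pushed again.
- The wrist camera put the tile's edge 0.4° and 1 mm off my estimate of the clamp's pose. The pose estimate is the likely cause, since the tile was firm against the fence.

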